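Take the sanding blocks out of their fitted case

ROBOT

A 6-joint arm with a two-finger parallel gripper is mounted at the origin on the work surface. World frame = base frame: x ahead of the robot, y to its left, z up, the work surface at z = 0. Lengths are in m, angles in rad, forces in N, time in s.
With the tool pointing down it reaches from about 0.225 to 0.875 m from the base axis. Payload 3.4 kg.
Tool frame: the origin (TCP) lies midway between the tips of the shut fingers; the grasp point (between the pads) lies 19 mm behind it; z points along the fingers, y is the line along which they close (so a half turn about z gives the same grasp; the last joint's range is limited). The gripper opens to 85 mm and grips with 20 to 120 N. Pads are 22 mm wide; open, the fingers measure 114 mm over their backs; the gripper's body (76 mm by 85 mm) begins 54 mm behind the grasp point. The pads swing forward as they close: fully open they stand 13 mm farther back than shut.
Start: joints at [-1.434, 0.276, 1.505, -0, 1.361, -0.121], TCP at [0.147, -0.556, 0.231] pointing down, gripper open.
Joint ranges: [-2.89, 2.89], [-0.75, 2.08], [0.22, 2.7], [-1.18, 4.32], [0.11, 2.71], [-2.7, 2.7]. Speed limits (rad/s): [2.57, 2.57, 3.14, 3.14, 3.14, 3.14].

INTERFACE

Orientations are given as a unit quaternion [w, x, y, z].
In Python, from rig import * gives the robot as it stands.
- The arm moves only by the tool apply_moves, never from a script. Its argument "steps" is one flat list of numbers, 4 for each row, row after row: the shift along the world's x, y, z in cm, then the turn about the world's z in degrees. A call has 1 to 8 rows; each row is the pose to reach, as a shift and turn from the pose commanded when the call began; what a row does not reach only later rows make up. A row lasts 1/12 s, in which the tool goes at most 41.7 mm and 7.16 degrees, less where a joint would pass 70% of its speed; a pose out of reach is approached as far as the arm can. A call with a gripper value outside its range is refused whole. "jaw" is the closure in counts, from 0 (fully open) to 255 (shut), set as the call begins (left out, the last holds). The fingers move at their own pace and stop on an object; "newtons" is the grip in N (left out, the last holds). Time passes only in rows, so rows that repeat a pose let the fingers close. It gives the time, the measured TCP pose, the force, the opening and the grip force at its end, in the units of the state.
- get_state(): the state, without advancing time (a new reading comes with each control period).
- get_image(name): name is "scene" or "side" or "wrist"; returns the picture (384x512x3 uint8, red, green, blue); there is no depth.
- calibration(name): a dict with "fx", "fy", "cx", "cy" (pixels), "xyz" and "rotation" of the camera in the world. Camera axes: x right, y up, looking along -z (the intrinsics and any distortion apply to the point x, -y, -z); pixel columns grow to the right and rows downward; lengths in m; the calibration is good to about 2 mm. A picture is of the moment at which its call begins: read the wrist's pose just before it. calibration takes no time and is no camera call; for the wrist camera it gives the pose at the moment of the call.
- sign_off(): hands the job in; it is judged then, once.
The state is a dict: "clock": time; "qpos": joint angles; "qd": joint speeds; "effort": joint torques, N m; "position": TCP position; "ee_rot": TCP orientation; "contact_force": force on the tool from outside, world axes, zero at the start; "moment": the same for the moment, N m; "width": finger opening in m; "gripper_force": force on a finger pad.
Only numpy, scipy, OpenCV 4.12 (cv2) and the standard library are available. Lean on these libraries where they do the work, as an engineer would, in place of code of your own. Each camera call takes 0.05 s, during which the arm holds its last target. There are 200 camera calls.

TASK

Swing the latch off the carver's wooden case, open the lid all the way, and lift every sanding block in it out of its pocket by its red grip, setting them all down flat, grip upward and side by side inside the blue tray. Then shut the lid fully again to keep the chips out and swing the latch fully back across it; leave the carved figure standing undisturbed.

Things in the scene. Friction and masses are not known exactly. Their poses are not given: they have to be found in the camera images.
- case: Fixed wooden case, 180 (its x) by 240 (its y) mm, base 36 mm high. Origin at the centre of its underside on the bench, x axis from its front (handle) to its far hinge, y to its left (latch side), z up. Four pockets, 26 mm deep with about 1.5 mm clearance per side, centred at case x = -46 or +26 mm and y = -53 or +53 mm; pocket floor 10 mm above the bench. Lid closed, the case is 84 mm high.
- lid (a joint): Lid angle: 0 shut, grows as its front edge swings up and back about the far hinge, stop at 1.6 rad. Shell-shaped dark lid 180 x 240 x 48 mm; stiff hinge (about 0.4 N m), it stays where it is left. It is blocked while the latch arm lies over it.
- lid_handle (a point): Middle of the lid's brass handle: a round bar about 12 mm thick and 90 mm long, along case y, 35 mm out from the lid's front face (that gap is free for a finger). Lid shut it lies 215 mm in front of the hinge line and 67 mm above the bench; fully open it stands on top, about 250 mm above the bench, 37 mm farther back than the hinge, and can be pinched from above throughout.
- lid_hinge (a point): Middle of the lid's hinge line (along case y), at case x = +90 mm, 36.5 mm above the bench.
- latch (a joint): Angle of the brass swivel latch: 0 lies across the lid top along case -y; grows as it swings level, clockwise seen from above, towards the front; at 1.57 it points to case -x alongside the case; stop at 1.7. Clear of the lid above about 1.15. It stays where it is left (friction about 0.08 N m).
- latch_grip (a point): Middle of the latch's red upright finger post (14 mm diameter, 36 mm tall, standing on the arm), 78 mm from the pivot axis; 113 mm above the bench.
- latch_pivot (a point): The latch's vertical pivot axis, at case x = -10, y = +170 mm, at the height of latch_grip.
- tray: Loose shallow blue tray, 200 (x) by 250 (y) mm, rim 17 mm high, walls and floor 5 mm thick. Origin at the centre of its underside.
- figure: Bystander: turned and carved light wood figure, 150 mm tall, 74 mm across at the foot, standing on the bench beyond the work area. Origin at the centre of its foot.
- block0_c (a point): Sanding block (may be absent: None): light wood block 60 (its x) x 90 (its y) x 26 mm with a cork sole, and on its top centre a red upright grip 44 (x) x 18 (y) x 38 mm, 64 mm tall in all, 0.1 to 0.25 kg. The point is the centre half-way up, 32 mm above the underside and 6 mm above the top of the wood; z points up through the grip. In its pocket the wood is flush with the case and only the grip stands out; block axes are along the case's.
- block1_c (a point): Sanding block (may be absent: None): light wood block 60 (its x) x 90 (its y) x 26 mm with a cork sole, and on its top centre a red upright grip 44 (x) x 18 (y) x 38 mm, 64 mm tall in all, 0.1 to 0.25 kg. The point is the centre half-way up, 32 mm above the underside and 6 mm above the top of the wood; z points up through the grip. In its pocket the wood is flush with the case and only the grip stands out; block axes are along the case's.
- block2_c (a point): Sanding block (may be absent: None): light wood block 60 (its x) x 90 (its y) x 26 mm with a cork sole, and on its top centre a red upright grip 44 (x) x 18 (y) x 38 mm, 64 mm tall in all, 0.1 to 0.25 kg. The point is the centre half-way up, 32 mm above the underside and 6 mm above the top of the wood; z points up through the grip. In its pocket the wood is flush with the case and only the grip stands out; block axes are along the case's.
- block3_c (a point): Sanding block (may be absent: None): light wood block 60 (its x) x 90 (its y) x 26 mm with a cork sole, and on its top centre a red upright grip 44 (x) x 18 (y) x 38 mm, 64 mm tall in all, 0.1 to 0.25 kg. The point is the centre half-way up, 32 mm above the underside and 6 mm above the top of the wood; z points up through the grip. In its pocket the wood is flush with the case and only the grip stands out; block axes are along the case's.

How it is judged:
On the way, in this order (a step that is already met when the one before it is completed fails the run):
1. the latch is swung clear of the lid (value of joint latch above 1.2 rad), for 0.1 s.
2. the lid is open all the way (value of joint lid above 1.35 rad), for 0.2 s.
3. every block lies flat in the tray (x of block0_c in the frame of tray between -0.075 and 0.075 m and y of block0_c in the frame of tray between -0.09 and 0.09 m and z of block0_c in the frame of tray between 0.03 and 0.045 m and angle between each of block0_c, block1_c, block2_c, block3_c's own z axis and vertical below 0.1 rad and x of block1_c in the frame of tray between -0.075 and 0.075 m and y of block1_c in the frame of tray between -0.09 and 0.09 m and z of block1_c in the frame of tray between 0.03 and 0.045 m and x of block2_c in the frame of tray between -0.075 and 0.075 m and y of block2_c in the frame of tray between -0.09 and 0.09 m and z of block2_c in the frame of tray between 0.03 and 0.045 m and x of block3_c in the frame of tray between -0.075 and 0.075 m and y of block3_c in the frame of tray between -0.09 and 0.09 m and z of block3_c in the frame of tray between 0.03 and 0.045 m), for 0.3 s.
4. the lid is shut (value of joint lid below 0.06 rad), for 0.2 s.
5. the latch is back across the lid (value of joint latch below 0.35 rad), for 0.2 s.
At the end, for the whole second after the job is handed in: Every block present is in the tray: its centre within 75 mm (tray x) and 90 mm (tray y) of the tray's middle, resting on the tray floor (centre 30 to 45 mm above the tray's underside), upright within 0.1 rad, tray at rest; lid angle under 0.06 rad; latch angle under 0.35 rad (all of step 3 and value of joint lid below 0.06 rad and value of joint latch below 0.35 rad and linear speed of tray below 0.03 m/s); the robot touches nothing.
It fails at once if the carved figure is pushed more than 30 mm or tipped (distance of figure from where it was at the start of the episode above 0.03 m or angle between figure's own z axis and vertical above 0.4 rad).
Of block0, block1, block2, block3 only 2 to 4 are there at a start; the rules pass over those that are not, and their reading is None.
At some moment in a run one of tray may be knocked a few centimetres aside while the robot is not near it.
Once in a run the grip may slacken for a moment while it holds something.
It also fails if it takes over 210 s, if anything falls off the work surface, if the arm or the gripper's body presses on something with over 40 N, if the wrist force passes 120 N, or if a joint passes its speed limit or range.

## Working session

There is one attempt and no reset: what is moved stays moved. The work goes in short steps, Python scripts to look and compute and a tool call to move; the robot and the scene stay as the last step left them, time stands still between calls to the robot, and variables do not carry over. Pictures are saved under pics/ and viewed, at most 14 in all, crops included, and the job is handed in when it is done.

Besides the shell and the picture viewer there is one more tool, called after ">>>" as a command line: name --argument value ..., lists and objects as JSON in quotes. apply_moves: Moves the arm, as the interface text tells. Its arguments: {"type":"object","properties":{"steps":{"type":"array","items":{"type":"number"}},"jaw":{"type":"number"},"newtons":{"type":"number"}},"required":["steps"]}

```bash
mkdir -p pics
cat > h.py <<'E'
from rig import *
import numpy as np, cv2
def ray(c,u,v):
    K=np.array([[c['fx'],0,c['cx']],[0,c['fy'],c['cy']],[0,0,1]])
    d=np.array(c.get('dist',c.get('distortion',[0,0,0,0,0])) ,float)
    p=cv2.undistortPoints(np.array([[[u,v]]],float),K,d)[0,0]
    r=np.array(c['rotation'])
    if r.size==4:
        from scipy.spatial.transform import Rotation as R
        r=R.from_quat(r.ravel()[[1,2,3,0]]).as_matrix()
    return np.array(c['xyz']),r@np.array([p[0],-p[1],-1])
def onz(c,u,v,z):
    o,d=ray(c,u,v); return (o+d*(z-o[2])/d[2])
def proj(c,P):
    r=np.array(c['rotation']); 
    if r.size==4:
        from scipy.spatial.transform import Rotation as R
        r=R.from_quat(r.ravel()[[1,2,3,0]]).as_matrix()
    q=r.T@(np.array(P)-np.array(c['xyz'])); 
    return np.array([c['cx']+c['fx']*q[0]/-q[2], c['cy']+c['fy']*-q[1]/-q[2]])
def tri(c1,p1,c2,p2):
    o1,d1=ray(c1,*p1);o2,d2=ray(c2,*p2)
    s=np.linalg.lstsq(np.c_[d1,-d2],o2-o1,rcond=None)[0]
    a,b=o1+s[0]*d1,o2+s[1]*d2
    return (a+b)/2,np.linalg.norm(a-b)
def save(n,img,k=1): cv2.imwrite('pics/'+n+'.png',cv2.resize(img[:,:,::-1],None,fx=k,fy=k))
def blobs(img,h0,h1,s=100,v=60,amin=40):
    hsv=cv2.cvtColor(img,cv2.COLOR_RGB2HSV)
    if h0>h1: m=cv2.inRange(hsv,(h0,s,v),(180,255,255))|cv2.inRange(hsv,(0,s,v),(h1,255,255))
    else: m=cv2.inRange(hsv,(h0,s,v),(h1,255,255))
    n,l,st,ce=cv2.connectedComponentsWithStats(m)
    return m,[(st[i].tolist(),ce[i].round(1).tolist()) for i in range(1,n) if st[i][4]>=amin]
E
python3 - <<'E'
from h import *
a=[get_image(n) for n in('scene','side')]
for n,i in zip(('scene','side'),a):
    np.save(n,i); c=calibration(n); print(n,c); save(n+'0',i,1.5)
    print('red',blobs(i,172,8)[1]); print('blue',blobs(i,100,130)[1])
print(get_state())
E
```

```text
scene {'fx': 480.25292269112487, 'fy': 480.25292269112487, 'cx': 255.30525101856298, 'cy': 198.39662447021334, 'xyz': array([1.0790799 , 0.29278244, 0.91168355]), 'rotation': array([0.48076497, 0.15170227, 0.2517165 , 0.8261297 ])}
red [([398, 231, 11, 14, 84], [403.3, 237.0])]
blue [([124, 119, 133, 100, 6805], [191.6, 167.4])]
side {'fx': 494.4110916445148, 'fy': 494.4110916445148, 'cx': 268.69065680080206, 'cy': 196.3307517068669, 'xyz': array([0.23064096, 0.93104802, 0.72988029]), 'rotation': array([-0.17203995, -0.09613993,  0.46627675,  0.86240673])}
red [([237, 266, 9, 17, 104], [241.0, 274.3])]
blue [([419, 0, 65, 116, 4908], [451.5, 49.0]), ([276, 161, 94, 63, 3763], [324.3, 191.6])]
{'clock': 0.1, 'qpos': array([-1.43400512e+00,  2.76494222e-01,  1.50596478e+00,  1.27018375e-05,
        1.36070840e+00, -1.20984219e-01]), 'qd': array([-9.12972173e-04, -2.73552044e-03, -4.17720143e-04,  1.71816238e-03,
        8.00279932e-05, -1.28223999e-03]), 'effort': array([ 3.51362587e-04, -4.17702556e+01, -2.46404260e+01, -2.69588882e-04,
        5.82995461e-03, -1.61296214e-05]), 'position': array([ 0.14653028, -0.55554553,  0.23056426]), 'ee_rot': array([-7.87398699e-04,  9.91705334e-01,  1.28529802e-01, -1.29019495e-08]), 'contact_force': array([ 0.48476358, -0.43986755, -0.73918278]), 'moment': array([ 0.01047916, -0.03397936,  0.00588853]), 'gripper_force': 0.0, 'width': 0.08579828507282772}
```

View pics/scene0.png

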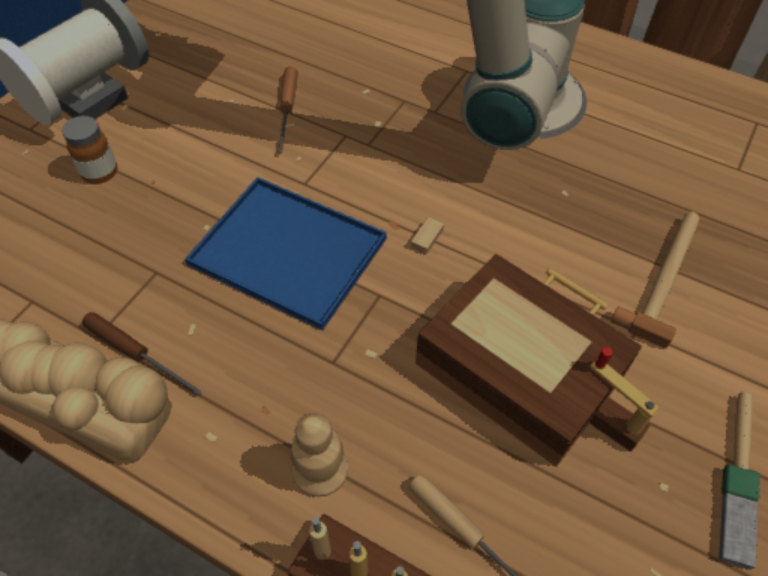

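View pics/side0.png

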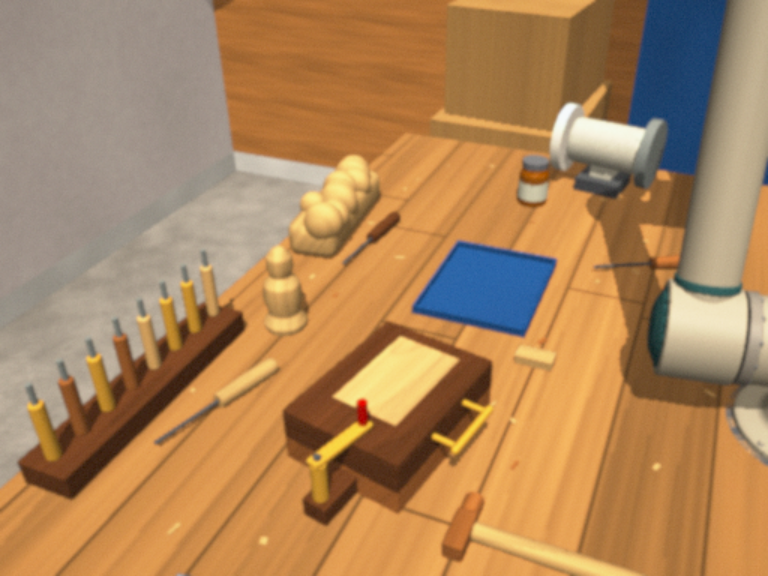

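The scene picture (1.5x) shows the case at about (530,355), with the red post at (604,357), latch pivot (650,407), handle (549,273)-(603,306), tray corners (258,181), (385,238), (322,322), (188,260), and figure at (318,455). The side picture shows the post at (362,411) and handle (492,408)-(455,452).

Run:
```python
from h import *
S=np.load('scene.npy');D=np.load('side.npy');c=calibration('scene');d=calibration('side')
def f(p): return ((p[0]+.5)/1.5-.5,(p[1]+.5)/1.5-.5)
# red post whole blob centroid
print('post',tri(c,(403.3,237),d,(241,274.3)))
for n,i,a in(('sc',S,(340,150,450,300)),('sd',D,(180,240,340,340))):
    x0,y0,x1,y1=a; m,b=blobs(i[y0:y1,x0:x1],18,30,130,110,30)
    for st,ce in b: print(n,'yel',[st[0]+x0,st[1]+y0]+st[2:],ce[0]+x0,ce[1]+y0)
print('h1',tri(c,f((549,273)),d,f((492,408))))
print('h2',tri(c,f((603,306)),d,f((455,452))))
print('pivtop',tri(c,f((650,407)),d,f((316,461))))
for p in((497,257),(638,347),(562,438),(418,336)): print('lid sc',onz(c,*f(p),.084).round(4))
for p in((390,323),(491,366),(393,460),(288,411)): print('lid sd',onz(d,*f(p),.084).round(4))
def quad(i):
    m,b=blobs(i,100,130); n,l,st,ce=cv2.connectedComponentsWithStats(m)
    k=[j for j in range(1,n) if st[j][4]>2000 and st[j][1]>50][0]
    cn=cv2.findContours((l==k).astype(np.uint8),0,1)[0][0]
    return cv2.approxPolyDP(cv2.convexHull(cn),8,True)[:,0]
for n,i,cc in(('sc',S,c),('sd',D,d)):
    q=quad(i); print(n,q.tolist()); print(np.array([onz(cc,*p,.015) for p in q]).round(4))
print('fig',onz(c,*f((320,473)),.015),onz(d,*f((286,322)),.015))
```

```text
post (array([0.54302071, 0.32244886, 0.11491662]), np.float64(0.0028344355191248487))
sc yel [363, 179, 42, 31, 198] 383.9 192.6
sc yel [397, 245, 42, 32, 140] 420.8 262.2
sd yel [246, 240, 58, 43, 301] 273.1 263.5
sd yel [287, 266, 44, 37, 420] 310.2 284.2
sd yel [204, 281, 45, 54, 702] 220.8 305.1
h1 (array([0.41341954, 0.20318536, 0.06361246]), np.float64(0.004122045576720727))
h2 (array([0.43116278, 0.29361698, 0.06221775]), np.float64(0.0016520157955331684))
pivtop (array([0.56861094, 0.39692493, 0.09068621]), np.float64(0.0015881848135415357))
lid sc [0.4421 0.1304 0.084 ]
lid sc [0.4864 0.3561 0.084 ]
lid sc [0.6583 0.3158 0.084 ]
lid sc [0.6168 0.0935 0.084 ]
lid sd [0.6045 0.0993 0.084 ]
lid sd [0.4336 0.1406 0.084 ]
lid sd [0.4887 0.3558 0.084 ]
lid sd [0.6477 0.3284 0.084 ]
sc [[171, 119], [256, 155], [215, 218], [124, 172]]
[[ 0.4393 -0.3053  0.015 ]
 [ 0.4344 -0.0605  0.015 ]
 [ 0.6343 -0.0511  0.015 ]
 [ 0.6326 -0.303   0.015 ]]
sd [[369, 173], [348, 223], [276, 207], [306, 161]]
[[ 0.4401 -0.2974  0.015 ]
 [ 0.4322 -0.0409  0.015 ]
 [ 0.6207 -0.0384  0.015 ]
 [ 0.6289 -0.2962  0.015 ]]
fig [0.82346891 0.06363712 0.015     ] [0.8065492  0.07377126 0.015     ]
```

>>> apply_moves --steps '[13.2,29.2,0,19,13.2,29.2,0,19,13.2,29.2,0,19,13.2,29.2,0,19,13.2,29.2,0,19,13.2,29.2,0,19,13.2,29.2,0,19,13.2,29.2,0,19]' --jaw 0 --newtons 25

```text
clock: 0.77
position: [0.2787, -0.2603, 0.231]
ee_rot: [-0.001, 0.957, 0.291, 0.0]
contact_force: [0.7, -0.4, 0.2]
width: 0.0851
gripper_force: 0.0
```

>>> apply_moves --steps '[13.2,29.2,0,19,13.2,29.2,0,19,13.2,29.2,0,19,13.2,29.2,0,19,13.2,29.2,0,19,13.2,29.2,0,19,13.2,29.2,0,19,13.2,29.2,0,19]'

```text
clock: 1.43
position: [0.4111, 0.0313, 0.2313]
ee_rot: [-0.0, 0.895, 0.445, 0.001]
contact_force: [-0.1, -0.8, 0.6]
width: 0.0853
gripper_force: 0.0
```

>>> apply_moves --steps '[13.2,29.2,0,19,13.2,29.2,0,19,13.2,29.2,0,19,13.2,29.2,0,19,13.2,29.2,0,19,13.2,29.2,0,19,13.2,29.2,0,19,13.2,29.2,0,19]'

```text
clock: 2.1
position: [0.5434, 0.3236, 0.2304]
ee_rot: [-0.0, 0.81, 0.587, 0.0]
contact_force: [0.7, 0.0, 0.1]
width: 0.0854
gripper_force: 0.0
```

Run:
```python
from h import *
c=calibration('wrist'); i=get_image('wrist'); save('w1',i,1.5); np.save('w1',i)
print(c, get_state()['position'])
for st,ce in blobs(i,172,8)[1]: print('red',st,ce, onz(c,*ce,.12))
print(proj(c,[.5537,.319,.13]),proj(c,[.543,.3224,.131]))
```

```text
{'fx': 288.406817467349, 'fy': 288.406817467349, 'cx': 255.166541825429, 'cy': 191.55158826640024, 'xyz': array([0.56324385, 0.38540582, 0.3738478 ]), 'rotation': array([ 0.9790233 , -0.12841761,  0.02068051, -0.1568267 ])} [0.54555189 0.3278885  0.22976105]
red [248, 181, 18, 22, 280] [256.6, 192.3] [0.54304276 0.31996618 0.12      ]
[268.55789781 192.61606981] [255.74348542 193.039601  ]
```

View pics/w1.png

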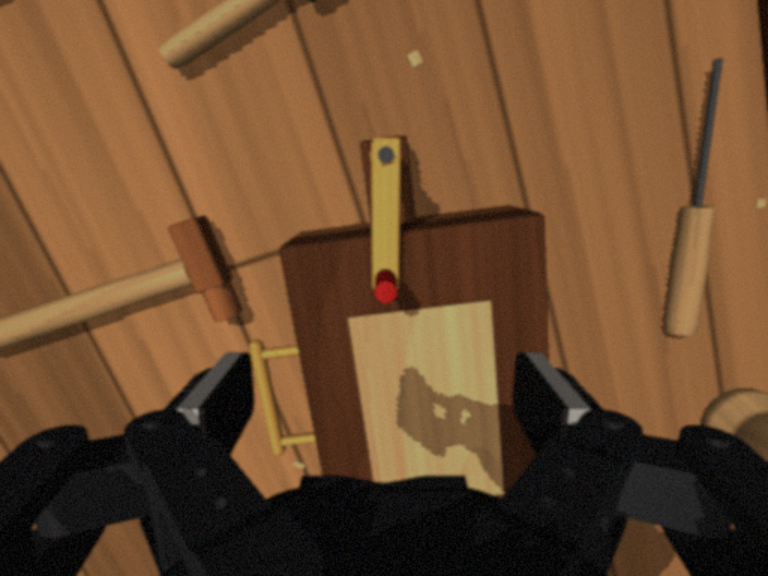

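The wrist view shows the red post at (386,290), square between the open fingers, the latch pivot at (386,155) and the lid's left edge at y≈220, so I go down.

>>> apply_moves --steps '[0,0.1,-4,0,0,0.1,-8,0,0,0.1,-11,0,0,0.1,-12.5,0,0,0.1,-12.5,0,0,0.1,-12.5,0]'

```text
clock: 2.65
position: [0.542, 0.3205, 0.1054]
ee_rot: [-0.0, 0.81, 0.586, -0.001]
contact_force: [0.6, 0.1, -0.1]
width: 0.0851
gripper_force: 0.0
```

>>> apply_moves --steps '[0,0,0,0,0,0,0,0,0,0,0,0,0,0,0,0,0,0,0,0,0,0,0,0,0,0,0,0,0,0,0,0]' --jaw 255

```text
clock: 3.32
position: [0.5429, 0.321, 0.107]
ee_rot: [0.0, 0.81, 0.586, 0.0]
contact_force: [-0.8, -1.5, 3.3]
width: 0.0132
gripper_force: 26.0
```

>>> apply_moves --steps '[-0.76,0.3,0,-6,-1.49,0.67,0,-12,-2.17,1.12,0,-18,-2.8,1.63,0,-24,-3.38,2.21,0,-30,-3.89,2.85,0,-36,-4.33,3.53,0,-42,-4.7,4.26,0,-48]'

```text
clock: 3.98
position: [0.4964, 0.3641, 0.107]
ee_rot: [-0.0, 0.979, 0.204, 0.001]
contact_force: [1.3, 0.6, 2.2]
width: 0.0126
gripper_force: 26.0
```

>>> apply_moves --steps '[-0.29,0.76,0,-6,-0.5,1.55,0,-12,-0.62,2.36,0,-18,-0.66,3.18,0,-24,-0.62,3.99,0,-30,-0.62,3.99,0,-30,-0.62,3.99,0,-30]'

```text
clock: 4.57
position: [0.4905, 0.4043, 0.1069]
ee_rot: [-0.001, 0.999, -0.053, 0.001]
contact_force: [1.8, 1.2, 3.0]
width: 0.0133
gripper_force: 26.1
```

>>> apply_moves --steps '[0,0,0,0,0,0,0,0,0,0,0,0,0,0,3,0,0,0,6,0,0,0,9,0,0,0,12,0,0,0,12,0]' --jaw 100

```text
clock: 5.23
position: [0.4918, 0.4049, 0.2329]
ee_rot: [-0.003, 0.999, -0.054, 0.004]
contact_force: [0.8, 0.4, 1.1]
width: 0.0519
gripper_force: 0.0
```

>>> apply_moves --steps '[-0.9,-2,0,7,-1.8,-4,0,14,-2.7,-6,0,21,-3.6,-8,0,28,-4.5,-10,0,35,-5.4,-12,0,42,-6.2,-14,0,49,-6.8,-15.6,0,56]' --jaw 183

```text
clock: 5.9
position: [0.4196, 0.2457, 0.2255]
ee_rot: [0.0, 0.906, 0.424, -0.001]
contact_force: [0.4, -0.6, -0.6]
width: 0.024
gripper_force: 0.0
```

>>> apply_moves --steps '[0,0,-1,7,0,0,-2,14,0,0,-3,21,0,0,-4,27,0,0,-5,29,0,0,-5,29,0,0,-5,29]'

```text
clock: 6.48
position: [0.4205, 0.2469, 0.1755]
ee_rot: [-0.0, 0.773, 0.634, -0.001]
contact_force: [0.4, 0.3, -0.2]
width: 0.0241
gripper_force: 0.0
```

Run:
```python
from h import *
c=calibration('wrist'); i=get_image('wrist'); save('w2',i,1.5); np.save('w2',i)
print(get_state()['position'],get_state()['width'])
for st,ce in blobs(i,18,30,130,100)[1]: print('yel',st,ce, onz(c,*ce,.067))
S=get_image('scene');cs=calibration('scene')
for st,ce in blobs(S,172,8)[1]: print('red',st,ce, onz(cs,*ce,.115))
```

```text
[0.42109674 0.24725807 0.1762096 ] 0.02432229803418725
yel [253, 130, 47, 107, 956] [262.4, 172.4] [0.42902854 0.26063445 0.067     ]
yel [262, 222, 18, 8, 95] [270.6, 225.5] [0.42692125 0.2095958  0.067     ]
red [447, 229, 13, 14, 85] [454.0, 235.4] [0.49023281 0.40477793 0.115     ]
```

View pics/w2.png

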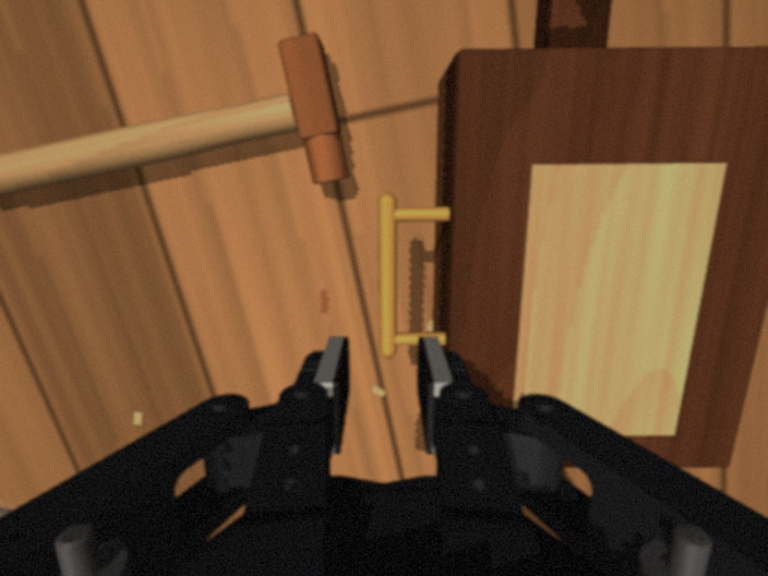

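The wrist view shows the brass bar at column 388 (rows 195–355), parallel to and between the part-closed fingers. The latch points forward, clear of the lid. I go down and grip.

>>> apply_moves --steps '[0.2,0.5,-4,0,0.2,0.5,-7,0,0.2,0.5,-9,0,0.2,0.5,-10.5,0,0.2,0.5,-11.5,0,0.2,0.5,-12.5,0,0.2,0.5,-12.5,0]'

```text
clock: 7.17
position: [0.4226, 0.2521, 0.0502]
ee_rot: [-0.0, 0.773, 0.634, -0.001]
contact_force: [-0.7, -0.4, 0.7]
width: 0.0244
gripper_force: 0.0
```

>>> apply_moves --steps '[0,0,0,0,0,0,0,0,0,0,0,0,0,0,0,0,0,0,0,0]' --jaw 255 --newtons 25

```text
clock: 7.58
position: [0.424, 0.2526, 0.0519]
ee_rot: [0.0, 0.773, 0.635, 0.001]
contact_force: [0.7, -0.3, -0.6]
width: 0.0099
gripper_force: 24.7
```

```bash
python3 -c "
import numpy as np
def arc(t0,t1,n,per=8):
  th=np.radians(np.linspace(t0,t1,n+1)); a=np.radians(171.9)-th
  x=21.7*np.cos(a); z=21.7*np.sin(a)
  for k in range(0,n,per):
    print([v for i in range(k+1,min(k+per,n)+1) for v in (round((x[i]-x[k])*.9816,2),round(-(x[i]-x[k])*.1908,2),round(z[i]-z[k],2),0)])
arc(0,87,16); arc(87,0,16)"
```

```text
[np.float64(0.38), np.float64(-0.07), np.float64(2.02), 0, np.float64(0.94), np.float64(-0.18), np.float64(4.0), 0, np.float64(1.69), np.float64(-0.33), np.float64(5.91), 0, np.float64(2.61), np.float64(-0.51), np.float64(7.74), 0, np.float64(3.7), np.float64(-0.72), np.float64(9.48), 0, np.float64(4.95), np.float64(-0.96), np.float64(11.1), 0, np.float64(6.34), np.float64(-1.23), np.float64(12.59), 0, np.float64(7.86), np.float64(-1.53), np.float64(13.95), 0]
[np.float64(1.64), np.float64(-0.32), np.float64(1.2), 0, np.float64(3.39), np.float64(-0.66), np.float64(2.24), 0, np.float64(5.22), np.float64(-1.01), np.float64(3.1), 0, np.float64(7.13), np.float64(-1.39), np.float64(3.78), 0, np.float64(9.09), np.float64(-1.77), np.float64(4.28), 0, np.float64(11.09), np.float64(-2.16), np.float64(4.58), 0, np.float64(13.11), np.float64(-2.55), np.float64(4.69), 0, np.float64(15.12), np.float64(-2.94), np.float64(4.61), 0]
[np.float64(-2.02), np.float64(0.39), np.float64(0.09), 0, np.float64(-4.04), np.float64(0.78), np.float64(-0.02), 0, np.float64(-6.04), np.float64(1.17), np.float64(-0.33), 0, np.float64(-8.0), np.float64(1.55), np.float64(-0.82), 0, np.float64(-9.9), np.float64(1.92), np.float64(-1.51), 0, np.float64(-11.74), np.float64(2.28), np.float64(-2.37), 0, np.float64(-13.48), np.float64(2.62), np.float64(-3.41), 0, np.float64(-15.12), np.float64(2.94), np.float64(-4.61), 0]
[np.float64(-1.52), np.float64(0.3), np.float64(-1.35), 0, np.float64(-2.91), np.float64(0.57), np.float64(-2.85), 0, np.float64(-4.16), np.float64(0.81), np.float64(-4.47), 0, np.float64(-5.24), np.float64(1.02), np.float64(-6.21), 0, np.float64(-6.17), np.float64(1.2), np.float64(-8.04), 0, np.float64(-6.91), np.float64(1.34), np.float64(-9.95), 0, np.float64(-7.48), np.float64(1.45), np.float64(-11.93), 0, np.float64(-7.86), np.float64(1.53), np.float64(-13.95), 0]
```

>>> apply_moves --steps '[0.38,-0.07,2.02,0,0.94,-0.18,4.0,0,1.69,-0.33,5.91,0,2.61,-0.51,7.74,0,3.7,-0.72,9.48,0,4.95,-0.96,11.1,0,6.34,-1.23,12.59,0,7.86,-1.53,13.95,0]' --newtons 40

```text
clock: 8.25
position: [0.4981, 0.2383, 0.1917]
ee_rot: [-0.004, 0.773, 0.634, -0.002]
contact_force: [-7.0, 2.4, 1.6]
width: 0.0094
gripper_force: 38.9
```

>>> apply_moves --steps '[1.64,-0.32,1.2,0,3.39,-0.66,2.24,0,5.22,-1.01,3.1,0,7.13,-1.39,3.78,0,9.09,-1.77,4.28,0,11.09,-2.16,4.58,0,13.11,-2.55,4.69,0,15.12,-2.94,4.61,0]'

```text
clock: 8.92
position: [0.653, 0.2086, 0.2397]
ee_rot: [-0.001, 0.773, 0.635, 0.001]
contact_force: [-2.0, 1.6, 4.2]
width: 0.0093
gripper_force: 42.1
```

>>> apply_moves --steps '[0,0,0,0,0,0,0,0,0,0,0,0,0,0,0,0]'

```text
clock: 9.25
position: [0.6549, 0.2083, 0.2391]
ee_rot: [0.001, 0.773, 0.635, 0.003]
contact_force: [2.5, 1.2, 5.4]
width: 0.009
gripper_force: 42.6
```

>>> apply_moves --steps '[0,0,0,0,0,0,0,0,0,0,0,0,0,0,2,0,0,0,5,0,0,0,8,0,0,0,8,0]' --jaw 150

```text
clock: 9.83
position: [0.655, 0.2083, 0.3235]
ee_rot: [0.002, 0.773, 0.635, 0.005]
contact_force: [0.3, 1.4, 1.5]
width: 0.0351
gripper_force: 0.0
```

>>> apply_moves --steps '[-2,0,0,7,-4,0,0,14,-6,0,0,21,-8,0,0,28,-9,0,0,35,-9,0,0,42,-9,0,0,49,-9,0,0,56]'

```text
clock: 10.5
position: [0.5621, 0.2077, 0.3165]
ee_rot: [-0.001, 0.382, 0.924, -0.0]
contact_force: [-0.8, -0.3, 0.1]
width: 0.0355
gripper_force: 0.0
```

>>> apply_moves --steps '[0,0,0,7,0,0,0,14,0,0,0,21,0,0,0,28,0,0,0,34,0,0,0,34,0,0,0,34]' --jaw 0

```text
clock: 11.08
position: [0.5627, 0.2077, 0.3164]
ee_rot: [-0.001, 0.099, 0.995, -0.0]
contact_force: [0.8, 1.0, 0.1]
width: 0.085
gripper_force: 0.0
```

Run:
```python
from h import *
c=calibration('wrist'); i=get_image('wrist'); save('w3',i,1.5); np.save('w3',i)
s=get_state();print(s['position'],s['ee_rot'],s['width'])
o=np.array([.5465,.2282]);ex=np.array([.9816,-.1908]);ey=np.array([.1908,.9816])
for x in(-46,26):
  for y in(-53,53):
    p=o+x/1e3*ex+y/1e3*ey; print(x,y,p.round(4),proj(c,[*p,.074])*1.5)
for st,ce in blobs(i,172,8)[1]: print('red',st,ce, onz(c,*ce,.074).round(4))
S=get_image('scene');cs=calibration('scene');save('s3',S,1.5);np.save('s3',S)
for st,ce in blobs(S,172,8)[1]: print('red',st,ce, onz(cs,*ce,.06).round(4))
```

```text
[0.56282043 0.20772502 0.31647307] [-4.86119818e-04  9.90625970e-02  9.95081078e-01 -1.17829667e-04] 0.0853011603142575
-46 -53 [0.4912 0.185 ] [340.83131554 171.94148521]
-46 53 [0.5115 0.289 ] [463.87198801 170.932584  ]
26 -53 [0.5619 0.1712] [343.45480742 254.29500812]
26 53 [0.5821 0.2753] [460.64329842 253.37757423]
red [403, 66, 27, 13, 196] [419.4, 72.1] [0.4889 0.4312 0.074 ]
red [298, 97, 16, 34, 455] [306.4, 113.5] [0.5102 0.2855 0.074 ]
red [219, 98, 15, 34, 446] [226.0, 114.4] [0.4906 0.1835 0.074 ]
red [297, 151, 15, 34, 421] [304.3, 167.1] [0.5789 0.2719 0.074 ]
red [221, 152, 14, 33, 419] [227.9, 168.0] [0.5596 0.1703 0.074 ]
red [333, 193, 19, 23, 228] [342.2, 203.8] [0.4919 0.1824 0.06  ]
red [375, 221, 20, 24, 236] [384.7, 232.2] [0.513  0.2864 0.06  ]
red [447, 229, 13, 14, 103] [453.3, 235.5] [0.4505 0.4113 0.06  ]
```

View pics/w3.png

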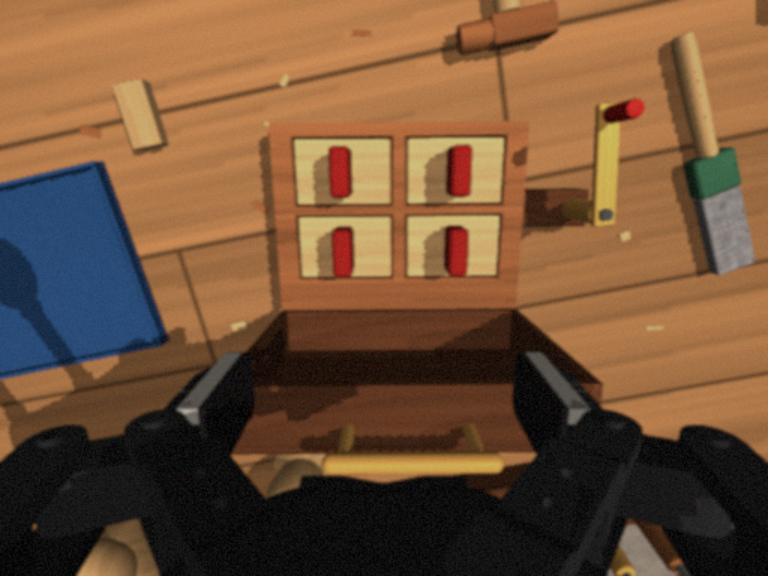

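The wrist view shows the lid open and four blocks, with grips at (340,172), (460,171), (343,252) and (457,251). This matches the computed pocket positions to about 3 mm. The latch is out at (605,165). I pick the (+,+) block first.

>>> apply_moves --steps '[0.6,2.2,-3,0,1.2,4.4,-6,0,1.8,6.5,-9,0,1.8,6.5,-13,0,1.8,6.5,-17,0,1.8,6.5,-20,0,1.8,6.5,-20,0]'

```text
clock: 11.77
position: [0.5762, 0.2712, 0.1096]
ee_rot: [-0.007, 0.098, 0.995, -0.003]
contact_force: [-0.9, -1.3, -0.5]
width: 0.0856
gripper_force: 0.0
```

>>> apply_moves --steps '[0,0,-2,0,0,0,-4,0,0,0,-6,0,0,0,-7.3,0,0,0,-7.3,0,0,0,-7.3,0]'

```text
clock: 12.27
position: [0.582, 0.273, 0.0451]
ee_rot: [0.001, 0.098, 0.995, 0.0]
contact_force: [-0.2, 0.0, -0.1]
width: 0.0853
gripper_force: 0.0
```

>>> apply_moves --steps '[0,0,0,0,0,0,0,0,0,0,0,0,0,0,0,0,0,0,0,0,0,0,0,0,0,0,0,0,0,0,0,0]' --jaw 255 --newtons 50

```text
clock: 12.93
position: [0.5816, 0.273, 0.0445]
ee_rot: [0.0, 0.098, 0.995, 0.0]
contact_force: [0.2, 0.3, 4.4]
width: 0.0172
gripper_force: 49.6
```

>>> apply_moves --steps '[0,0,1,0,0,0,2,0,0,0,3,0,0,0,4.5,0,0,0,6.5,0,0,0,9,0,0,0,11,0,0,0,11,0]'

```text
clock: 13.6
position: [0.584, 0.2737, 0.1598]
ee_rot: [0.004, 0.098, 0.995, 0.002]
contact_force: [0.3, 0.4, -0.4]
width: 0.0174
gripper_force: 49.3
```

```bash
cat > tray.py <<'E'
from h import *
def tray(n):
    i=get_image(n); c=calibration(n); m,_=blobs(i,100,130); k,l,st,ce=cv2.connectedComponentsWithStats(m)
    o=[]
    for j in range(1,k):
        if st[j][4]>300 and st[j][1]>60: o.append(cv2.findContours((l==j).astype(np.uint8),0,1)[0][0][:,0])
    p=np.vstack(o); w=np.array([onz(c,*q,.013)[:2] for q in p],np.float32)
    r=cv2.minAreaRect(w*1000); (cx,cy),(a,b),an=r
    if a>b: a,b,an=b,a,an-90
    an=(an+90)%180-90
    print(n,'centre',round(cx,1),round(cy,1),'size',round(a),round(b),'yaw',round(an,1)); return cx,cy,an
if __name__=='__main__':
    for n in('scene','side'): tray(n)
    s=get_state(); print(s['position'].round(4),s['width'])
E
python3 tray.py
```

```text
scene centre 535.0 -180.2 size 205 254 yaw 0.8
side centre 533.0 -171.0 size 200 262 yaw 1.0
[0.5815 0.2729 0.1552] 0.017741886123149767
```

>>> apply_moves --steps '[0,-2,0,0,0,-5,0,0,0,-8.5,0,0,-0.3,-12,0,0,-0.3,-15.5,0,3,-0.3,-19,0,6,-0.3,-22.5,0,9,-0.3,-26,0,12]'

```text
clock: 14.37
position: [0.5763, 0.0114, 0.1521]
ee_rot: [-0.002, -0.008, 1.0, 0.0]
contact_force: [0.5, 0.0, -1.0]
width: 0.0169
gripper_force: 49.2
```

>>> apply_moves --steps '[0,-3.5,0,0,0,-7,0,0,0,-10.5,0,0,-0.3,-14,0,0,-0.3,-17.5,0,0,-0.3,-21,0,0,-0.3,-23.5,0,0,-0.3,-24.6,0,0]'

```text
clock: 15.03
position: [0.574, -0.2367, 0.1521]
ee_rot: [-0.001, -0.005, 1.0, -0.0]
contact_force: [0.6, 0.3, -1.2]
width: 0.0173
gripper_force: 49.3
```

>>> apply_moves --steps '[0,0,0,0,0,0,0,0,0,0,0,0]'

```text
clock: 15.28
position: [0.5746, -0.2312, 0.1532]
ee_rot: [-0.001, -0.007, 1.0, 0.001]
contact_force: [0.1, -0.7, -1.4]
width: 0.0175
gripper_force: 49.3
```

Run:
```python
from h import *
c=calibration('wrist'); i=get_image('wrist'); save('w4',i,1.5); np.save('w4',i)
s=get_state();print(s['position'],s['ee_rot'],s['width'],s['qpos'])
t=np.array([.534,-.176])
for z in(.017,):
  for x,y in((-100,-125),(-100,125),(100,125),(100,-125)): print(proj(c,[*(t+np.array([x,y])/1e3),z])*1.5)
```

```text
[ 0.57487141 -0.23111482  0.15351647] [-5.52186376e-04 -7.47470869e-03  9.99971546e-01  8.54842980e-04] 0.017070503608407634 [-4.95071363e-01  3.92921226e-01  1.52618270e+00  1.02743715e-03
  1.22428020e+00 -2.08116706e+00]
[265.28613324  36.35708985]
[695.12021827  42.9485769 ]
[638.29336434 359.77069382]
[281.63431856 355.88894391]
```

View pics/w4.png

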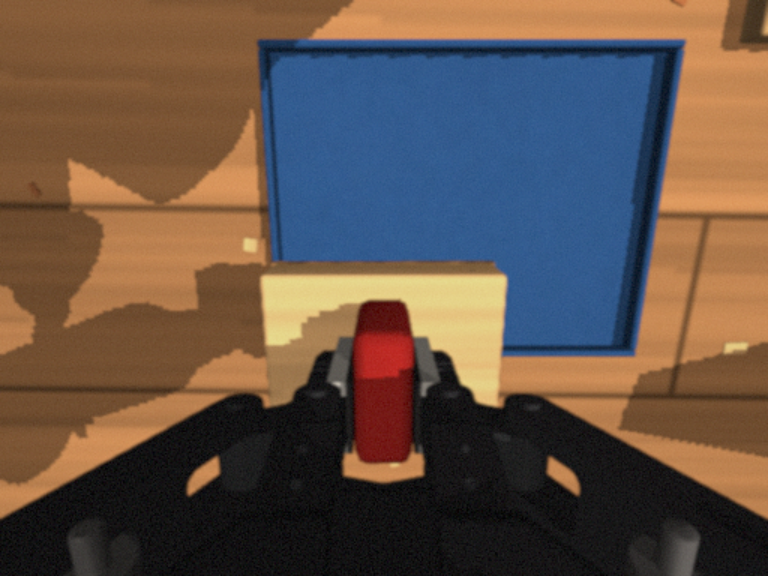

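The wrist view shows the block upright in the grip and the tray's rim corners at (260,42), (684,42) and (634,354), giving a tray centre of about (0.534,-0.180) m. I lower and release.

>>> apply_moves --steps '[0,-0.6,-3,0,0,-0.6,-6,0,0,-0.6,-8,0,0,-0.6,-9.5,0,0,-0.6,-10.3,0,0,-0.6,-10.8,0,0,-0.6,-11.2,0,0,-0.6,-11.2,0]'

```text
clock: 16.0
position: [0.5755, -0.2387, 0.042]
ee_rot: [0.0, -0.007, 1.0, 0.0]
contact_force: [-0.4, -0.1, -1.3]
width: 0.0174
gripper_force: 49.3
```

>>> apply_moves --steps '[0,0,0,0,0,0,0,0,0,0,0,0,0,0,0,0]'

```text
clock: 16.33
position: [0.5755, -0.2395, 0.0427]
ee_rot: [0.001, -0.007, 1.0, -0.0]
contact_force: [0.1, -0.1, -0.7]
width: 0.0172
gripper_force: 49.3
```

>>> apply_moves --steps '[0,0,0,0,0,0,0,0,0,0,0,0,0,0,0,0,0,0,3,0,0,0,7,0,0,0,11,0,0,0,14,0]' --jaw 130

```text
clock: 17.0
position: [0.5759, -0.2396, 0.1852]
ee_rot: [0.001, -0.007, 1.0, -0.001]
contact_force: [1.2, -0.2, -0.1]
width: 0.0414
gripper_force: 0.0
```

>>> apply_moves --steps '[0,2,0,0,-0.2,5,0,0,-0.4,8.5,0,-3,-0.6,12,0,-6,-0.8,15.5,0,-9,-1,19,0,-12,-1.2,22.5,0,-12,-1.4,26,0,-12]'

```text
clock: 17.67
position: [0.5608, 0.0224, 0.1821]
ee_rot: [0.0, 0.098, 0.995, 0.0]
contact_force: [-0.2, 0.2, -0.4]
width: 0.042
gripper_force: 0.0
```

>>> apply_moves --steps '[0,3.5,0,0,0,7,0,0,0,10.5,0,0,0,13,0,0,0,15,-2,0,0,15,-5,0,0,15,-8,0,0,15,-8,0]' --jaw 0

```text
clock: 18.33
position: [0.5567, 0.1706, 0.0966]
ee_rot: [-0.005, 0.097, 0.995, -0.002]
contact_force: [-1.7, -0.6, -0.6]
width: 0.0849
gripper_force: 0.0
```

>>> apply_moves --steps '[0,0,0,0,0,0,0,0,0,0,0,0]'

```text
clock: 18.58
position: [0.5629, 0.1707, 0.1041]
ee_rot: [0.002, 0.098, 0.995, 0.001]
contact_force: [1.1, 0.1, -0.2]
width: 0.0851
gripper_force: 0.0
```

>>> apply_moves --steps '[0,0,-2,0,0,0,-4,0,0,0,-5.4,0,0,0,-5.8,0,0,0,-5.8,0,0,0,-5.8,0]'

```text
clock: 19.08
position: [0.5624, 0.1708, 0.0454]
ee_rot: [0.001, 0.098, 0.995, 0.0]
contact_force: [0.3, 0.5, 1.0]
width: 0.0854
gripper_force: 0.0
```

>>> apply_moves --steps '[0,0,0,0,0,0,0,0,0,0,0,0,0,0,0,0,0,0,0,0,0,0,0,0,0,0,0,0,0,0,0,0]' --jaw 255 --newtons 50

```text
clock: 19.75
position: [0.5615, 0.1707, 0.0443]
ee_rot: [0.0, 0.098, 0.995, 0.0]
contact_force: [-0.3, -0.7, 4.7]
width: 0.0173
gripper_force: 49.8
```

>>> apply_moves --steps '[0,0,1,0,0,0,2,0,0,0,3,0,0,0,4.5,0,0,0,6.5,0,0,0,9,0,0,0,11,0,0,0,11,0]'

```text
clock: 20.42
position: [0.5641, 0.1715, 0.1595]
ee_rot: [0.005, 0.098, 0.995, 0.001]
contact_force: [1.2, 0.0, -1.2]
width: 0.0177
gripper_force: 49.2
```

```bash
python3 tray.py
```

```text
scene centre 534.8 -180.2 size 204 254 yaw 0.8
side centre 533.1 -171.6 size 200 260 yaw 0.8
[0.5615 0.1709 0.1552] 0.017107265035403593
```

>>> apply_moves --steps '[0.1,-2,0,0,0.2,-5,0,0,0.4,-8.5,0,0,0.6,-12,0,3,0.8,-15.5,0,6,1,-19,0,9,1.1,-22.5,0,12,1.2,-26,0,12]'

```text
clock: 21.18
position: [0.5718, -0.0905, 0.1522]
ee_rot: [-0.002, -0.008, 1.0, 0.001]
contact_force: [0.6, 0.1, -0.4]
width: 0.0171
gripper_force: 49.2
```

>>> apply_moves --steps '[0,-2.4,0,0,0,-3.3,0,0,0,-3.3,0,0,0,-3.3,0,0,0,-3.3,0,0]'

```text
clock: 21.6
position: [0.5726, -0.1206, 0.1532]
ee_rot: [-0.001, -0.007, 1.0, 0.001]
contact_force: [0.2, 1.0, -1.2]
width: 0.0167
gripper_force: 49.2
```

>>> apply_moves --steps '[0,0,-3,0,0,0,-6,0,0,0,-8,0,0,0,-9.5,0,0,0,-10.3,0,0,0,-10.8,0,0,0,-11.2,0,0,0,-11.2,0]'

```text
clock: 22.27
position: [0.5734, -0.1217, 0.042]
ee_rot: [0.0, -0.007, 1.0, 0.0]
contact_force: [-0.6, 0.0, -0.9]
width: 0.0173
gripper_force: 49.3
```

>>> apply_moves --steps '[0,0,0,0,0,0,0,0,0,0,0,0,0,0,0,0]'

```text
clock: 22.6
position: [0.5736, -0.1224, 0.0426]
ee_rot: [0.001, -0.007, 1.0, -0.0]
contact_force: [0.5, 0.0, -1.2]
width: 0.0171
gripper_force: 49.3
```

>>> apply_moves --steps '[0,0,0,0,0,0,0,0,0,0,0,0,0,0,0,0,0,0,3,0,0,0,7,0,0,0,11,0,0,0,14,0]' --jaw 130

```text
clock: 23.27
position: [0.574, -0.1225, 0.1851]
ee_rot: [0.002, -0.007, 1.0, -0.0]
contact_force: [0.5, -0.2, 0.1]
width: 0.042
gripper_force: 0.0
```

>>> apply_moves --steps '[-0.5,2.5,0,0,-1,5,0,0,-1.5,8.5,0,-3,-2,12,0,-6,-2.5,15.5,0,-9,-3,19,0,-12,-3.5,22.5,0,-12,-4,26,0,-12]'

```text
clock: 23.93
position: [0.5326, 0.1393, 0.1821]
ee_rot: [0.0, 0.098, 0.995, 0.0]
contact_force: [0.8, -0.5, -0.1]
width: 0.0417
gripper_force: 0.0
```

>>> apply_moves --steps '[-0.5,3.5,0,0,-1,7,0,0,-1.5,10.5,0,0,-2.1,13,0,0,-2.1,14.8,-2,0,-2.1,14.8,-5,0,-2.1,14.8,-8,0,-2.1,14.8,-8,0]' --jaw 0

```text
clock: 24.6
position: [0.5078, 0.2846, 0.0966]
ee_rot: [-0.005, 0.097, 0.995, -0.003]
contact_force: [-1.3, -0.3, -0.2]
width: 0.0851
gripper_force: 0.0
```

>>> apply_moves --steps '[0,0,0,0,0,0,0,0,0,0,0,0]'

```text
clock: 24.85
position: [0.5138, 0.2861, 0.1041]
ee_rot: [0.002, 0.098, 0.995, 0.001]
contact_force: [-0.5, 0.4, 0.7]
width: 0.085
gripper_force: 0.0
```

>>> apply_moves --steps '[-0.1,0.1,-2,0,-0.1,0.1,-4,0,-0.1,0.1,-5.4,0,-0.1,0.1,-5.8,0,-0.1,0.1,-5.8,0,-0.1,0.1,-5.8,0]'

```text
clock: 25.35
position: [0.5124, 0.287, 0.0454]
ee_rot: [0.001, 0.098, 0.995, 0.001]
contact_force: [0.3, -0.4, 0.3]
width: 0.0854
gripper_force: 0.0
```

>>> apply_moves --steps '[0,0,0,0,0,0,0,0,0,0,0,0,0,0,0,0,0,0,0,0,0,0,0,0,0,0,0,0,0,0,0,0]' --jaw 255 --newtons 50

```text
clock: 26.02
position: [0.5115, 0.287, 0.0443]
ee_rot: [0.0, 0.098, 0.995, 0.0]
contact_force: [0.2, 1.3, 3.2]
width: 0.0172
gripper_force: 50.0
```

>>> apply_moves --steps '[0,0,1,0,0,0,2,0,0,0,3,0,0,0,4.5,0,0,0,6.5,0,0,0,9,0,0,0,11,0,0,0,11,0]'

```text
clock: 26.68
position: [0.514, 0.288, 0.1593]
ee_rot: [0.004, 0.098, 0.995, 0.002]
contact_force: [0.5, -0.1, -1.5]
width: 0.017
gripper_force: 49.4
```

```bash
python3 tray.py
```

```text
scene centre 534.8 -180.0 size 204 255 yaw 0.8
side centre 516.5 -171.1 size 172 261 yaw -0.4
[0.5113 0.2869 0.1548] 0.017337298519635686
```

>>> apply_moves --steps '[-0.1,-2,0,0,-0.2,-5,0,0,-0.3,-8.5,0,0,-0.4,-12,0,0,-0.5,-15.5,0,3,-0.6,-19,0,6,-0.7,-22.5,0,9,-0.8,-26,0,12]'

```text
clock: 27.45
position: [0.5013, 0.0253, 0.1521]
ee_rot: [-0.002, -0.008, 1.0, 0.0]
contact_force: [0.4, -0.9, -2.4]
width: 0.0174
gripper_force: 49.4
```

>>> apply_moves --steps '[0,-3.5,0,0,0,-7,0,0,0,-10.5,0,0,-0.3,-14,0,0,-0.6,-17.5,0,0,-0.9,-21,0,0,-0.9,-24.5,0,0,-0.9,-26.6,0,0]'

```text
clock: 28.12
position: [0.4928, -0.2423, 0.152]
ee_rot: [-0.001, -0.006, 1.0, 0.0]
contact_force: [-0.4, 0.7, -1.8]
width: 0.0174
gripper_force: 49.6
```

>>> apply_moves --steps '[0,0,0,0,0,0,0,0,0,0,0,0]'

```text
clock: 28.37
position: [0.493, -0.2381, 0.1524]
ee_rot: [-0.002, -0.006, 1.0, 0.001]
contact_force: [-0.2, 0.7, -2.3]
width: 0.0171
gripper_force: 49.6
```

>>> apply_moves --steps '[0.1,0,-3,0,0.1,0,-6,0,0.1,0,-8,0,0.1,0,-9.5,0,0.1,0,-10.3,0,0.1,0,-10.7,0,0.1,0,-11.1,0,0.1,0,-11.1,0]'

```text
clock: 29.03
position: [0.4954, -0.2388, 0.0429]
ee_rot: [0.0, -0.007, 1.0, 0.0]
contact_force: [0.3, -0.1, -2.1]
width: 0.0171
gripper_force: 49.5
```

>>> apply_moves --steps '[0,0,0,0,0,0,0,0,0,0,0,0,0,0,0,0]'

```text
clock: 29.37
position: [0.4955, -0.2395, 0.0436]
ee_rot: [0.001, -0.007, 1.0, -0.0]
contact_force: [0.5, 0.1, -2.5]
width: 0.0172
gripper_force: 49.5
```

>>> apply_moves --steps '[0,0,0,0,0,0,0,0,0,0,0,0,0,0,0,0,0,0,3,0,0,0,7,0,0,0,11,0,0,0,14,0]' --jaw 130

```text
clock: 30.03
position: [0.4959, -0.2397, 0.1861]
ee_rot: [0.001, -0.007, 1.0, -0.001]
contact_force: [1.2, -0.5, 0.6]
width: 0.0419
gripper_force: 0.0
```

>>> apply_moves --steps '[0,2.5,0,0,0,5,0,0,0,8.5,0,-3,0,12,0,-6,0,15.5,0,-9,0,19,0,-12,0,22.5,0,-12,0,26,0,-12]'

```text
clock: 30.7
position: [0.4949, 0.0224, 0.1831]
ee_rot: [0.0, 0.098, 0.995, 0.0]
contact_force: [-0.1, 1.2, -0.8]
width: 0.0419
gripper_force: 0.0
```

>>> apply_moves --steps '[0,3.5,0,0,0,7,0,0,0,10.5,0,0,-0.2,13,0,0,-0.2,16.3,-2,0,-0.2,16.3,-5,0,-0.2,16.3,-8,0,-0.2,16.3,-8,0]' --jaw 0

```text
clock: 31.37
position: [0.4887, 0.1835, 0.0981]
ee_rot: [-0.005, 0.097, 0.995, -0.002]
contact_force: [-1.2, -0.1, -1.1]
width: 0.0852
gripper_force: 0.0
```

>>> apply_moves --steps '[0,0,0,0,0,0,0,0,0,0,0,0]'

```text
clock: 31.62
position: [0.4949, 0.1838, 0.1049]
ee_rot: [0.002, 0.098, 0.995, 0.001]
contact_force: [-0.1, -0.6, -0.1]
width: 0.0854
gripper_force: 0.0
```

>>> apply_moves --steps '[-0.2,0,-2,0,-0.2,0,-4,0,-0.2,0,-5.4,0,-0.2,0,-5.9,0,-0.2,0,-5.9,0,-0.2,0,-5.9,0]'

```text
clock: 32.12
position: [0.4924, 0.1838, 0.0451]
ee_rot: [0.001, 0.098, 0.995, 0.0]
contact_force: [0.2, 0.1, -0.4]
width: 0.0855
gripper_force: 0.0
```

>>> apply_moves --steps '[0,0,0,0,0,0,0,0,0,0,0,0,0,0,0,0,0,0,0,0,0,0,0,0,0,0,0,0,0,0,0,0]' --jaw 255 --newtons 50

```text
clock: 32.78
position: [0.4915, 0.1838, 0.0443]
ee_rot: [0.0, 0.098, 0.995, 0.0]
contact_force: [-0.2, -1.2, 4.3]
width: 0.017
gripper_force: 50.0
```

>>> apply_moves --steps '[0,0,1,0,0,0,2,0,0,0,3,0,0,0,4.5,0,0,0,6.5,0,0,0,9,0,0,0,11,0,0,0,11,0]'

```text
clock: 33.45
position: [0.494, 0.1845, 0.1589]
ee_rot: [0.004, 0.098, 0.995, 0.002]
contact_force: [-0.4, 0.9, -1.1]
width: 0.0173
gripper_force: 49.4
```

```bash
python3 tray.py
python3 - <<'E'
from h import *
S=get_image('scene');c=calibration('scene');save('s5',S,1.5)
for st,ce in blobs(S,172,8)[1]: print('red',st,ce, onz(c,*ce,.05).round(4))
E
```

```text
scene centre 535.0 -180.3 size 205 254 yaw 0.8
side centre 489.0 -171.4 size 114 259 yaw -0.2
[0.4913 0.1839 0.1548] 0.01746540284437497
red [170, 123, 15, 22, 191] [176.4, 133.6] [ 0.4968 -0.2435  0.05  ]
red [149, 145, 17, 23, 257] [157.6, 156.1] [ 0.5752 -0.2415  0.05  ]
red [341, 161, 16, 27, 192] [348.9, 174.2] [0.4039 0.162  0.05  ]
red [193, 165, 16, 24, 174] [199.5, 175.4] [ 0.5738 -0.1275  0.05  ]
red [447, 229, 13, 14, 99] [453.5, 235.5] [0.4429 0.4131 0.05  ]
```

View pics/s5.png

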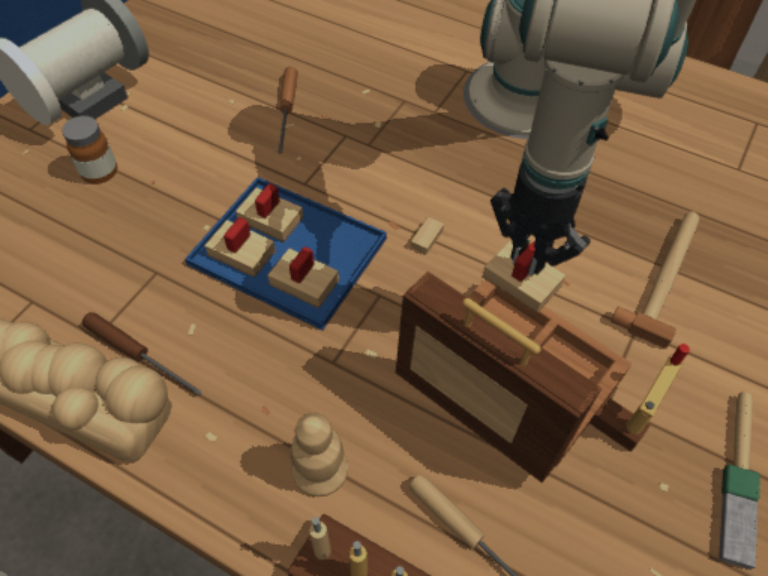

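The scene view shows three blocks flat in the tray, with grips at (267,200), (237,235) and (302,264). The fourth block is held upright at (525,262), the lid is open and the tray has not moved.

>>> apply_moves --steps '[0,-2,0,0,0,-5,0,0,0,-8.5,0,0,0,-12,0,3,0,-15.5,0,6,0.2,-19,0,9,0.2,-22.5,0,12,0.3,-26,0,12]'

```text
clock: 34.27
position: [0.4924, -0.0774, 0.1522]
ee_rot: [-0.002, -0.008, 1.0, 0.001]
contact_force: [1.3, 0.2, -1.6]
width: 0.0175
gripper_force: 49.4
```

>>> apply_moves --steps '[0,-2.5,0,0,0,-4.5,0,0,0,-4.5,0,0,0,-4.5,0,0,0,-4.5,0,0]'

```text
clock: 34.68
position: [0.4931, -0.1204, 0.1526]
ee_rot: [-0.001, -0.007, 1.0, 0.001]
contact_force: [0.2, -0.7, -2.2]
width: 0.0176
gripper_force: 49.6
```

>>> apply_moves --steps '[0.1,0,-3,0,0.1,0,-6,0,0.1,0,-8,0,0.1,0,-9.5,0,0.1,0,-10.3,0,0.1,0,-10.7,0,0.1,0,-11.1,0,0.1,0,-11.1,0]'

```text
clock: 35.35
position: [0.4954, -0.1208, 0.0429]
ee_rot: [0.0, -0.007, 1.0, 0.0]
contact_force: [-0.5, -0.3, -2.1]
width: 0.0174
gripper_force: 49.5
```

>>> apply_moves --steps '[0,0,0,0,0,0,0,0,0,0,0,0,0,0,0,0]'

```text
clock: 35.68
position: [0.4956, -0.1214, 0.0436]
ee_rot: [0.001, -0.007, 1.0, -0.0]
contact_force: [-0.9, -0.1, -2.4]
width: 0.0172
gripper_force: 49.5
```

>>> apply_moves --steps '[0,0,0,0,0,0,0,0,0,0,0,0,0,0,0,0,0,0,3,0,0,0,7,0,0,0,11,0,0,0,15,0]' --jaw 130

```text
clock: 36.35
position: [0.4947, -0.1211, 0.1945]
ee_rot: [-0.0, -0.007, 1.0, 0.0]
contact_force: [0.3, -0.9, 0.0]
width: 0.042
gripper_force: 0.0
```

>>> apply_moves --steps '[1,1,3,0,2,3,6,-7,3,6,9,-14,4,9,12,-21,5,12,14,-28,6,15,14,-35,7,18,14,-42,8,21,14,-49]'

```text
clock: 37.02
position: [0.5756, 0.0903, 0.3338]
ee_rot: [0.001, 0.411, 0.912, 0.0]
contact_force: [-0.2, 0.3, -0.5]
width: 0.042
gripper_force: 0.0
```

>>> apply_moves --steps '[1,2,0,-7,2,4,0,-14,3,6,0,-21,4,8,0,-28,5,10,0,-35,6,12,0,-42,6,12,0,-49,6,12,0,-53]'

```text
clock: 37.68
position: [0.6355, 0.2102, 0.3319]
ee_rot: [-0.0, 0.774, 0.633, -0.0]
contact_force: [-0.1, 0.4, -0.5]
width: 0.042
gripper_force: 0.0
```

>>> apply_moves --steps '[0,0,0,0,0,0,0,0,0,0,0,0]' --jaw 160

```text
clock: 37.93
position: [0.6351, 0.2086, 0.3329]
ee_rot: [0.0, 0.772, 0.635, -0.0]
contact_force: [0.4, 0.0, 0.6]
width: 0.032
gripper_force: 0.0
```

```bash
python3 - <<'E'
from h import *
c=calibration('wrist'); i=get_image('wrist'); save('w6',i,1.5)
s=get_state();print(s['position'],s['ee_rot'],s['width'],s['qpos'])
for st,ce in blobs(i,18,30,130,100)[1]: print('yel',st,ce, onz(c,*ce,.252))
S=get_image('scene');c=calibration('scene');save('s6',S,1.5)
for st,ce in blobs(S,172,8)[1]: print('red',st,ce, onz(c,*ce,.05).round(4))
E
python3 tray.py
```

```text
[0.63509897 0.20849976 0.33301864] [5.00786643e-05 7.72605294e-01 6.34886648e-01 3.69006758e-05] 0.031464319383503615 [ 2.13229482e-01  3.90902514e-01  1.08794630e+00 -5.55922214e-05
  1.66263242e+00  4.08297110e-01]
yel [105, 14, 75, 22, 1088] [141.5, 24.7] [0.58129099 0.34710106 0.252     ]
yel [475, 103, 17, 16, 124] [482.7, 109.2] [0.8149789  0.24296238 0.252     ]
yel [274, 135, 14, 119, 937] [279.0, 193.8] [0.65406859 0.20795875 0.252     ]
yel [476, 145, 16, 15, 122] [482.1, 151.2] [0.81470187 0.21104553 0.252     ]
red [170, 123, 15, 22, 150] [175.9, 132.5] [ 0.4945 -0.2465  0.05  ]
red [213, 141, 15, 24, 231] [219.8, 152.4] [ 0.4946 -0.1233  0.05  ]
red [149, 145, 16, 23, 158] [155.7, 155.1] [ 0.5749 -0.2471  0.05  ]
red [193, 164, 17, 25, 256] [200.8, 175.9] [ 0.5735 -0.1243  0.05  ]
red [447, 229, 13, 14, 101] [453.4, 235.5] [0.443  0.4129 0.05  ]
scene centre 534.8 -180.1 size 205 254 yaw 0.8
side centre 532.8 -170.8 size 200 259 yaw 1.2
[0.6351 0.2085 0.3331] 0.031705922311963536
```

View pics/w6.png

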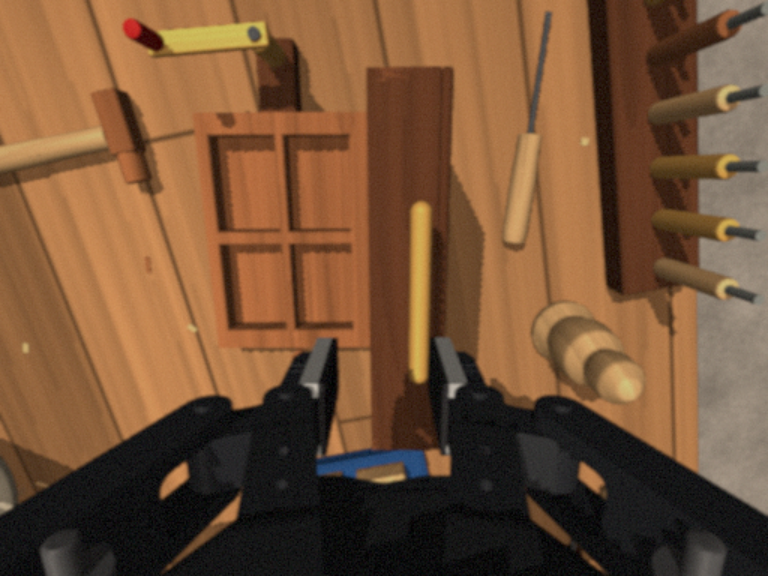

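View pics/s6.png

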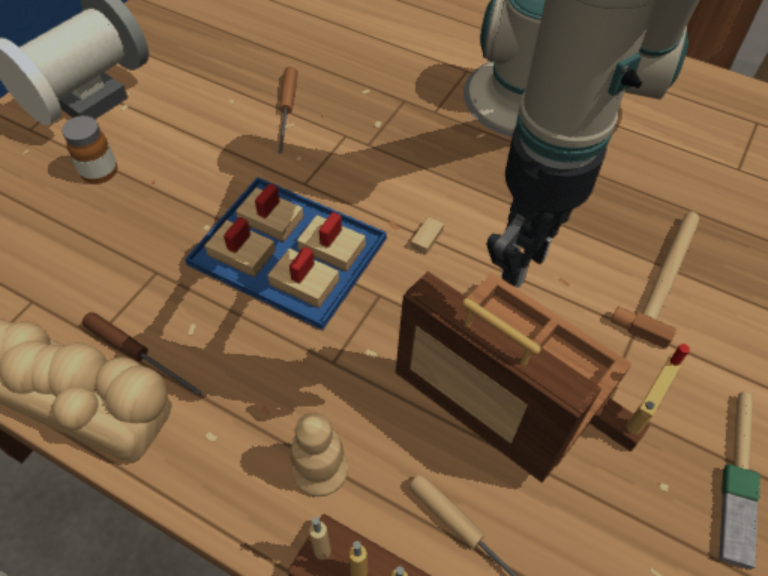

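The wrist view shows the handle bar at column 420 (rows 205–380), parallel to the jaws and about 2 cm to +x, and all pockets empty. The scene view shows all four blocks flat and side by side in the tray, with grips at (267,200), (237,235), (302,264) and (330,229). I grip the bar and close the lid.

>>> apply_moves --steps '[1.9,0,0,0,1.9,0,-3,0,1.9,0,-6,0,1.9,0,-8,0,1.9,0,-9.4,0,1.9,0,-9.4,0]'

```text
clock: 38.63
position: [0.6522, 0.2081, 0.2349]
ee_rot: [-0.002, 0.773, 0.635, -0.003]
contact_force: [-0.8, 1.0, -0.8]
width: 0.0317
gripper_force: 0.0
```

>>> apply_moves --steps '[0,0,0,0,0,0,0,0,0,0,0,0,0,0,0,0,0,0,0,0]' --jaw 255 --newtons 40

```text
clock: 39.05
position: [0.6549, 0.2088, 0.2402]
ee_rot: [0.001, 0.773, 0.635, 0.001]
contact_force: [0.8, -0.5, 0.3]
width: 0.0093
gripper_force: 39.3
```

>>> apply_moves --steps '[-2.02,0.39,0.09,0,-4.04,0.78,-0.02,0,-6.04,1.17,-0.33,0,-8.0,1.55,-0.82,0,-9.9,1.92,-1.51,0,-11.74,2.28,-2.37,0,-13.48,2.62,-3.41,0,-15.12,2.94,-4.61,0]'

```text
clock: 39.72
position: [0.5039, 0.238, 0.1952]
ee_rot: [0.002, 0.773, 0.635, 0.003]
contact_force: [1.4, -1.5, 2.0]
width: 0.0091
gripper_force: 40.3
```

>>> apply_moves --steps '[-1.52,0.3,-1.35,0,-2.91,0.57,-2.85,0,-4.16,0.81,-4.47,0,-5.24,1.02,-6.21,0,-6.17,1.2,-8.04,0,-6.91,1.34,-9.95,0,-7.48,1.45,-11.93,0,-7.86,1.53,-13.95,0]'

```text
clock: 40.38
position: [0.4245, 0.2535, 0.0539]
ee_rot: [0.001, 0.773, 0.635, 0.001]
contact_force: [-0.0, -2.3, 3.3]
width: 0.0092
gripper_force: 42.0
```

>>> apply_moves --steps '[0,0,-0.2,0,0,0,-0.3,0,0,0,-0.3,0]'

```text
clock: 40.63
position: [0.4242, 0.2535, 0.052]
ee_rot: [0.0, 0.773, 0.635, 0.0]
contact_force: [-2.8, -2.1, 8.3]
width: 0.0094
gripper_force: 43.0
```

>>> apply_moves --steps '[0,0,-0.2,0,0,0,-0.4,0,0,0,-0.4,0,0,0,-0.4,0]'

```text
clock: 40.97
position: [0.4243, 0.2536, 0.0514]
ee_rot: [0.0, 0.773, 0.635, 0.001]
contact_force: [-10.2, -4.5, 36.1]
width: 0.0093
gripper_force: 45.7
```

>>> apply_moves --steps '[0,0,0.4,0,0,0,0.4,0,0,0,0.4,0,0,0,4,0,0,0,8,0,0,0,12,0,0,0,16,0,0,0,18,0]' --jaw 183

```text
clock: 41.63
position: [0.4264, 0.2544, 0.2309]
ee_rot: [0.001, 0.773, 0.635, 0.003]
contact_force: [0.1, 0.7, 0.6]
width: 0.024
gripper_force: 0.0
```

>>> apply_moves --steps '[0.9,2,0,-7,1.8,4,0,-14,2.7,6,0,-21,3.6,8,0,-28,4.5,10,0,-35,5.4,12,0,-42,6.1,14,0,-49,6.6,15.1,0,-56]'

```text
clock: 42.3
position: [0.4911, 0.4067, 0.2251]
ee_rot: [-0.0, 0.981, 0.195, -0.0]
contact_force: [1.1, 0.1, 0.7]
width: 0.0243
gripper_force: 0.0
```

>>> apply_moves --steps '[0,0,0,-7,0,0,0,-14,0,0,0,-21,0,0,0,-28,0,0,0,-29,0,0,0,-29,0,0,0,-29]' --jaw 0

```text
clock: 42.88
position: [0.4904, 0.4045, 0.2258]
ee_rot: [0.0, 0.999, -0.053, -0.0]
contact_force: [0.7, -0.3, -0.9]
width: 0.0855
gripper_force: 0.0
```

```bash
python3 - <<'E'
from h import *
c=calibration('wrist'); i=get_image('wrist'); save('w7',i,1.5)
s=get_state();print(s['position'],s['ee_rot'],s['width'])
for st,ce in blobs(i,172,8)[1]: print('red',st,ce, onz(c,*ce,.12))
S=get_image('side');save('d7',S,1.5)
E
python3 tray.py
```

```text
[0.49043476 0.40443131 0.2260252 ] [ 1.64829884e-04  9.98573666e-01 -5.33907612e-02 -1.81595037e-04] 0.08536606700576543
red [248, 181, 16, 19, 209] [255.2, 191.4] [0.48860961 0.404431   0.12      ]
scene centre 534.3 -179.7 size 198 257 yaw -0.4
side centre 533.0 -170.0 size 201 261 yaw 0.5
[0.4904 0.4044 0.2263] 0.08560576180042614
```

View pics/d7.png

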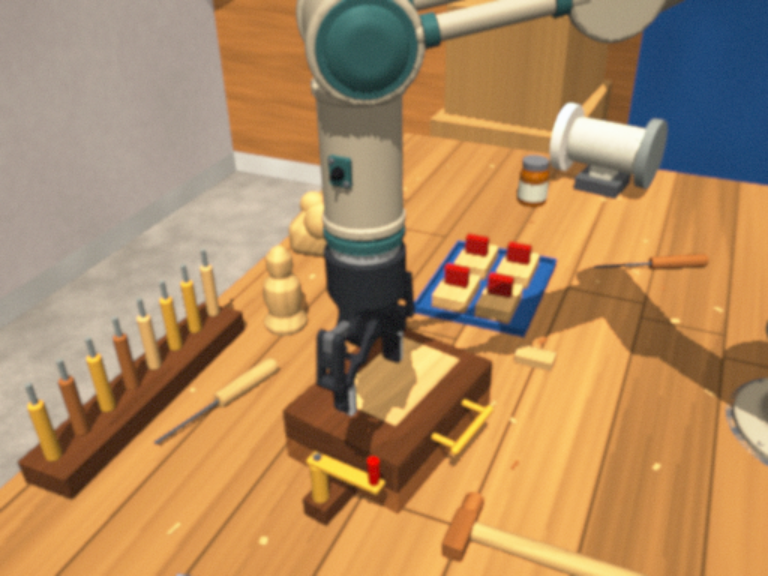

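The side view shows the lid shut, all four blocks in the tray at about (485,275), and the latch still out with its post at (373,470). I grip the post and swing it back.

>>> apply_moves --steps '[0,0,-4,0,0,0,-8,0,0,0,-11,0,0,0,-11.9,0,0,0,-11.9,0,0,0,-11.9,0]'

```text
clock: 43.58
position: [0.4911, 0.405, 0.1082]
ee_rot: [-0.0, 0.999, -0.054, 0.001]
contact_force: [-0.8, 0.4, 0.6]
width: 0.0856
gripper_force: 0.0
```

>>> apply_moves --steps '[0,0,0,0,0,0,0,0,0,0,0,0,0,0,0,0,0,0,0,0,0,0,0,0,0,0,0,0,0,0,0,0]' --jaw 255 --newtons 25

```text
clock: 44.25
position: [0.4905, 0.4046, 0.1079]
ee_rot: [-0.0, 0.999, -0.054, 0.0]
contact_force: [-0.9, -0.1, 4.6]
width: 0.0129
gripper_force: 25.9
```

>>> apply_moves --steps '[-0.05,-0.82,0,6,0,-1.63,0,12,0.12,-2.44,0,18,0.33,-3.23,0,24,0.62,-3.99,0,30,0.99,-4.72,0,36,1.43,-5.41,0,42,1.94,-6.04,0,48]'

```text
clock: 44.92
position: [0.5092, 0.3436, 0.1078]
ee_rot: [-0.0, 0.933, 0.359, -0.001]
contact_force: [-1.4, -0.1, 5.2]
width: 0.0131
gripper_force: 26.1
```

>>> apply_moves --steps '[0.58,-0.58,0,6,1.21,-1.1,0,12,1.89,-1.54,0,18,2.62,-1.92,0,24,3.38,-2.21,0,30,4.1,-2.4,0,36,4.1,-2.4,0,36,4.1,-2.4,0,36]'

```text
clock: 45.58
position: [0.5514, 0.3185, 0.1078]
ee_rot: [0.001, 0.779, 0.627, -0.001]
contact_force: [-0.4, -4.7, 4.6]
width: 0.013
gripper_force: 26.2
```

>>> apply_moves --steps '[0,0,0,0,0,0,0,0,0,0,0,0,0,0,0,0,0,0,3,0,0,0,7,0,0,0,11,0,0,0,14,0]' --jaw 60

```text
clock: 46.25
position: [0.5513, 0.3207, 0.2505]
ee_rot: [0.0, 0.778, 0.628, 0.002]
contact_force: [0.7, 0.8, 0.1]
width: 0.0653
gripper_force: 0.0
```

>>> apply_moves --steps '[-2,0,2,0,-5,0,4,0,-8,0,4,0,-10,0,4,0,-10,0,4,0,-10,0,4,0]'

```text
clock: 46.75
position: [0.4499, 0.3204, 0.2878]
ee_rot: [0.0, 0.778, 0.628, 0.001]
contact_force: [0.5, -0.8, -0.1]
width: 0.0655
gripper_force: 0.0
```

```bash
python3 - <<'E'
from h import *
S=get_image('scene');save('s8',S,1.5);c=calibration('scene')
for st,ce in blobs(S,172,8)[1]: print('red',st,ce, onz(c,*ce,.05).round(4))
E
python3 tray.py
```

```text
red [170, 123, 16, 22, 208] [178.4, 132.5] [ 0.4915 -0.2413  0.05  ]
red [213, 141, 15, 24, 199] [220.7, 151.4] [ 0.491  -0.1231  0.05  ]
red [149, 145, 17, 23, 230] [158.3, 155.3] [ 0.5724 -0.2415  0.05  ]
red [193, 165, 16, 16, 120] [200.1, 172.0] [ 0.5651 -0.1316  0.05  ]
red [395, 233, 11, 15, 87] [400.7, 239.7] [0.5068 0.3213 0.05  ]
scene centre 532.4 -180.3 size 199 254 yaw 0.8
side centre 532.1 -170.1 size 198 259 yaw 1.0
[0.4516 0.3202 0.2869] 0.06527102768869988
```

View pics/s8.png

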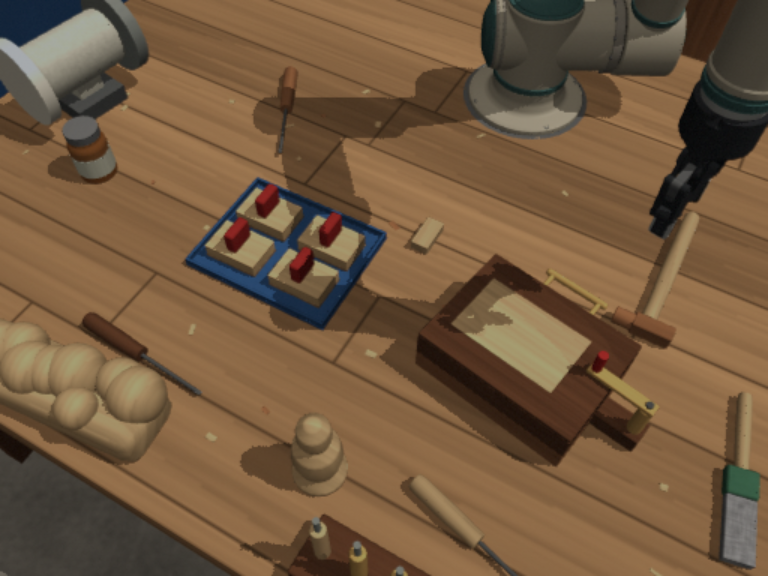

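The final view shows the lid shut, the latch across it with its post at (600,361), four blocks upright in the tray, the figure undisturbed at (318,455), and the gripper clear of everything.

```bash
python3 -c "
from rig import *
print(sign_off())"
```

```text
the job is handed in; nothing more can be done
None
```

The job is handed in: all four blocks are flat and grip-up in the tray, the lid is shut, the latch is back across it, and the figure is undisturbed; sign-off returned no verdict.

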